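# Find the hidden catch of the scissors box and open its lid

## Task

The kitchen scissors are kept in the low wooden child-safe box on the left of the worktop. Feel along the shallow recess in its top with your fingertips for the hidden catch, a piece of the recess floor that gives under the finger, and press it in until the lid springs ajar; then let go of the catch and push the lid right over with your fingers until it stands open by itself. Only touch and push, without force: grip, lift or carry nothing, and leave the scissors and the things standing around where they are.

Things in the scene. Friction and masses are not known exactly. Their poses are not given: they have to be found in the camera images.
- box: child-safe box of plain brown wood, fixed on the worktop, 175 (x) by 250 (y) by 75 mm high. Origin: centre of its underside; x points from its rail to its hinge side, y along the rail, z up. It stands about a quarter turn round: the rail faces the sink, the hinge side the hob. Its top, all at 75 mm: rail (x = -87 to -26 mm), lid (x = -22 to +77 mm), back wall
- recess (a point): centre of the floor of the recess in the rail's top, 73 mm above the worktop (box frame x = -58.5, y = 0), axes as the box. The recess is 46 mm wide (x), 120 mm long (y), 2 mm deep; its floor is rigid except for the catch, whose centre may lie anywhere from 30 mm one way to 30 mm the other way along y from this point; its place is not reported
- rail_end (a point): the +y end of the rail's top, in line with the recess, 75 mm above the worktop. About the catch: a 44 by 44 mm piece of the recess floor, filling its width, flush with it, of the same wood, only a 1 mm seam round it. Fingertips (up to 38 mm wide, closed) that stand wholly on it push it straight down 6 mm; if they overlap the floor beside it, that stops them
- catch (a joint): how far the catch is pushed in, m: 0 = flush with the recess floor, 0.006 = stop. Its spring needs about 2 N to start and 5 N at the stop; it draws back a bolt that lets the lid go at about 0.003 to 0.004 m. It springs back when released
- lid_hinge (a joint): opening of the lid, rad: 0 = closed and latched (it cannot be lifted). When the catch lets go, a spring lifts it within a second or two to about 0.95, where it rests ajar; from there it turns freely with light friction and until somewhat past upright (1.57) falls back to ajar; 1.9 = stop, where it comes to rest leaning back
- lid: the lid. Origin: middle of its hinge line, at the top of the back wall (box frame x = +77.5 mm, z = 75 mm); closed, its axes are those of the box, and it turns about y. It is a board 100 mm from hinge to free edge, 229 mm long, 10 mm thick; a steel strip 90 mm long with a small foot hangs 30 mm below the middle of its free edge inside
- lid_edge (a point): middle of the lid's free edge, at its upper face, 100 mm from the hinge line. It moves with the lid: 75 mm above the worktop when closed, about 156 mm when ajar, 175 mm when upright
- scissors: kitchen scissors with black handles, 206 by 84 by 11 mm, loose on the floor of the compartment, 11 mm above the worktop; origin under their middle
- tin: food tin, 58 mm across, 72 mm high, loose in front of the sink's left corner; origin at the centre of its foot
- teaspoon: steel teaspoon, 136 by 28 by 13 mm, loose in front of the sink; origin under its middle
- capsule: coffee capsule standing on its lid, 37 mm across, 29 mm high, loose on the front right corner of the hob; origin at the centre of its foot

How it is judged:
By the outcome, as a careful person would: the job done as asked, in the order asked, and still so for the second after the job is handed in, with the robot touching nothing.
It also fails if it takes over 58 s, if anything falls off the work surface, if the arm or the gripper's body presses on something with over 40 N, if the wrist force passes 120 N, or if a joint passes its speed limit or range.

## Robot

A 6-joint arm with a two-finger parallel gripper is mounted at the origin on a cart in front of the work surface, level with it; the furniture and walls round the work are solid. World frame = base frame: x ahead of the robot, y to its left, z up, the work surface at z = 0. Lengths are in m, angles in rad, forces in N, time in s.
With the tool pointing down it reaches from about 0.3 to 0.85 m from the base axis. Payload 5.4 kg.
Tool frame: the origin (TCP) lies between the finger pads; the fingertips stand ctrl.tip_reach ahead of it and the grasp point (between the pads) lies 5 mm behind it (ctrl.tip_reach is the distance from the TCP to the fingertips, in m); z points along the fingers, y is the direction in which the jaws open and shut (so a half turn about z gives the same grasp; the last joint's range is limited). The gripper opens to 85 mm and grips with 20 to 120 N. Pads are 22 mm wide; open, the fingers measure 114 mm over their backs; the gripper's body (76 mm by 85 mm) begins 54 mm behind the grasp point. The pads swing forward as they close: fully open they stand 13 mm farther back than shut.
Start: joints at [-1.39, 0.158, 1.597, -0, 1.386, -0.21], TCP at [0.219, -0.532, 0.245] pointing down, gripper open.
Joint ranges: [-2.91, 2.91], [-0.94, 2.29], [0.18, 2.7], [-1.29, 4.43], [0.17, 2.64], [-3, 3]. Speed limits (rad/s): [2.57, 2.57, 3.14, 3.14, 3.14, 3.14].

## Interface

Orientations are given as a rotation vector (axis times angle).
In Python, from workcell import status, cams, ctrl gives the robot as it stands.
- The arm moves only by the tool send_rows, never from a script. Its argument "plan" is a list that holds one entry, the list of rows, each a list of 7 numbers: the shift along the tool's x, y, z in m, then the turn, a rotation vector about the tool's x, y, z in rad, then the finger opening in m, from 0 to 0.0854. A call has 1 to 5 rows; each row shifts and turns the commanded pose from where the row before left it, along the tool's axes as they then stand; what a row does not reach is not made up. A row lasts 1/8 s, in which the tool goes at most 62.5 mm and 10.7 degrees, less where a joint would pass 70% of its speed; a pose out of reach is approached as far as the arm can. A call with a gripper value outside its range is refused whole. The fingers move at their own pace and stop on an object; the grip force is fixed at half the most. Time passes only in rows, so rows that do not move let the fingers close. It gives the time, the measured TCP pose, the force and the opening at its end, in the units of the state.
- status.sense(): the state, without advancing time (a new reading comes with each control period).
- cams.get_image(name): name is "side" or "top"; returns a dict with "pixels" (400x640x3 uint8, red, green, blue), "fovy" (degrees; the focal length in pixels is half the picture's height over the tangent of half this angle, whatever the lens; pixels are square), "cx", "cy" (the principal point, pixels), "distortion" ([k1, k2, p1, p2, k3] as OpenCV has them; the pictures are not rectified), "pose" (4x4, takes a point from camera to world coordinates). Camera axes: x right, y up, looking along -z (the intrinsics and any distortion apply to the point x, -y, -z); pixel columns grow to the right and rows downward; lengths in m; the calibration is good to about 2 mm. A picture is of the moment at which its call begins. There is no depth.
- ctrl.close_job(): hands the job in, once; it reports no verdict.
The state is a dict: "t": time; "qpos": joint angles; "joint_velocities": joint speeds; "joint_efforts": joint torques, N m; "eef_pos": TCP position; "orientation": TCP orientation; "contact_force": force on the tool from outside, world axes, zero at the start; "ft_torque": the same for the moment, N m; "width": opening from 0.0 (shut) to 1.0 (fully open).
Only numpy, scipy, OpenCV 4.12 (cv2) and the standard library are available. Lean on these libraries where they do the work, as an engineer would, in place of code of your own. Each camera call takes 0.05 s, during which the arm holds its last target.

## Working session

There is one attempt and no reset: what is moved stays moved. The work goes in short steps, Python scripts to look and compute and a tool call to move; the robot and the scene stay as the last step left them, time stands still between calls to the robot, and variables do not carry over. Pictures are saved under pics/ and viewed, and the job is handed in when it is done.

Besides the shell and the picture viewer there is one more tool, called after ">>>" in YAML: its name, and indented under it one key for each argument. send_rows: Moves the arm, as the interface text tells. Its arguments: {"type":"object","properties":{"plan":{"type":"array","items":{"type":"array","items":{"type":"array","items":{"type":"number"}}}}},"required":["plan"]}

```bash
ls; mkdir -p pics
python3 - <<'E'
from workcell import status, cams, ctrl
import cv2,numpy as np
print(status.sense(), ctrl.tip_reach)
for n in ("side","top"):
    im=cams.get_image(n); cv2.imwrite(f"pics/{n}0.png",im["pixels"][:,:,::-1])
    print(n,im["fovy"],im["cx"],im["cy"],im["distortion"]);print(np.round(im["pose"],4))
E
```

```text
pics
{'t': 0.0, 'qpos': array([-1.39008373e+00,  1.59068605e-01,  1.59824173e+00,  3.76508995e-05,
        1.38620909e+00, -2.10124483e-01]), 'joint_velocities': array([-0.00085498,  0.00113967, -0.00228798,  0.00081773, -0.0003857 ,
       -0.00120549]), 'joint_efforts': array([-1.59701244e-04, -3.96007168e+01, -3.31424403e+01, -1.75825767e-04,
        8.77581595e-03,  1.22520728e-05]), 'eef_pos': array([ 0.21892472, -0.53106667,  0.24430114]), 'orientation': array([-3.07990986e+00, -6.09640742e-01, -1.02564354e-04]), 'contact_force': array([ 0.10267006, -0.25111248, -0.6755741 ]), 'ft_torque': array([-0.00780991,  0.00387577,  0.02458576]), 'width': 0.999327373755622} 0.014
side 57.28125929038848 317.94727217170225 197.19452928657222 [-0.02890569  0.          0.          0.          0.        ]
[[-0.9748  0.0931 -0.2026  0.2925]
 [-0.2229 -0.3885  0.8941  1.054 ]
 [ 0.0046  0.9167  0.3995  0.4422]
 [ 0.      0.      0.      1.    ]]
top 46.23114775977966 321.5023110906019 199.3113007197748 [-0.04432771  0.          0.          0.          0.        ]
[[-0.1173  0.9723 -0.202   0.2354]
 [-0.9931 -0.1152  0.0221  0.2171]
 [-0.0018  0.2032  0.9791  1.4383]
 [ 0.      0.      0.      1.    ]]
```

View pics/top0.png

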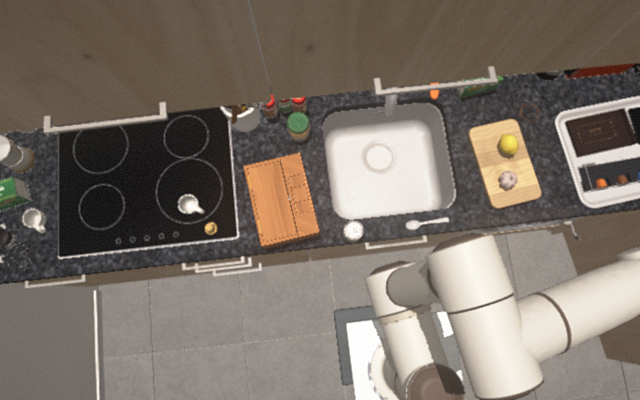

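View pics/side0.png

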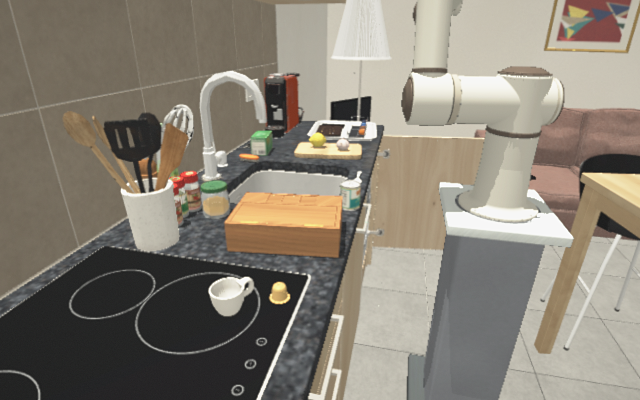

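The top view shows the box at about (281,198), with the lid on its left (hob side) and the rail on its right (sink side). The tin is at (353,230), the teaspoon at (428,224) and the capsule at (211,228). Next I'll enlarge the box and measure it.

```bash
cat > h.py <<'E'
import numpy as np, cv2
def cam(im):
    f=200/np.tan(np.radians(im["fovy"])/2)
    K=np.array([[f,0,im["cx"]],[0,f,im["cy"]],[0,0,1]]); return K,np.array(im["distortion"]),np.array(im["pose"])
def ray(im,uv):
    K,d,P=cam(im); uv=np.asarray(uv,float).reshape(-1,1,2)
    n=cv2.undistortPoints(uv,K,d).reshape(-1,2)
    D=np.c_[n[:,0],-n[:,1],-np.ones(len(n))]@P[:3,:3].T
    return P[:3,3],D
def onz(im,uv,z):
    o,D=ray(im,uv); return o+D*((z-o[2])/D[:,2])[:,None]
def proj(im,X):
    K,d,P=cam(im); c=(np.asarray(X,float).reshape(-1,3)-P[:3,3])@P[:3,:3]
    c=c*[1,-1,-1]
    return cv2.projectPoints(c,np.zeros(3),np.zeros(3),K,d)[0].reshape(-1,2)
E
python3 - <<'E'
from workcell import cams
from h import *
im=cams.get_image("top");p=im["pixels"]
c=p[140:260,230:335]; cv2.imwrite("pics/topc.png",cv2.resize(c,None,fx=5,fy=5,interpolation=cv2.INTER_CUBIC)[:,:,::-1])
hsv=cv2.cvtColor(p,cv2.COLOR_RGB2HSV)
m=cv2.inRange(hsv,(5,90,70),(20,255,255)); m[:, :236]=0;m[:,330:]=0;m[:145]=0;m[260:]=0
m=cv2.morphologyEx(m,cv2.MORPH_CLOSE,np.ones((5,5)))
cs,_=cv2.findContours(m,cv2.RETR_EXTERNAL,cv2.CHAIN_APPROX_NONE); k=max(cs,key=cv2.contourArea)
a=cv2.approxPolyDP(k,5,True).reshape(-1,2);print(cv2.contourArea(k),a.tolist());print(np.round(onz(im,a,.075),4))
s=cams.get_image("side");q=s["pixels"];c=q[180:265,215:355]
cv2.imwrite("pics/sidec.png",cv2.resize(c,None,fx=5,fy=5,interpolation=cv2.INTER_CUBIC)[:,:,::-1])
E
```

```text
5027.0 [[299, 152], [243, 166], [264, 248], [318, 235]]
[[0.6704 0.2369 0.075 ]
 [0.6466 0.4098 0.075 ]
 [0.3925 0.3696 0.075 ]
 [0.4119 0.209  0.075 ]]
```

View pics/topc.png

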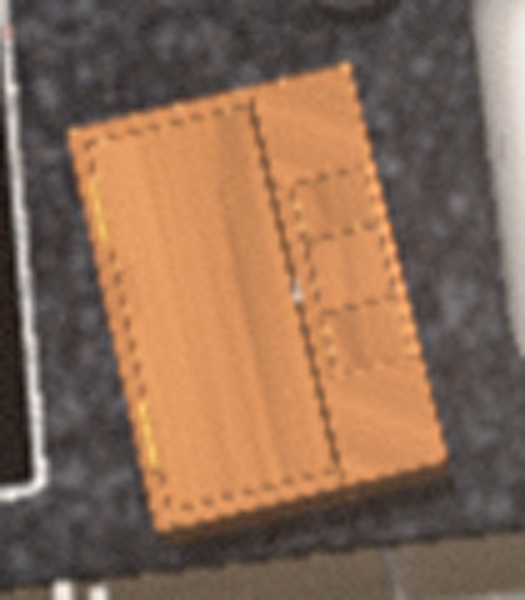

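View pics/sidec.png

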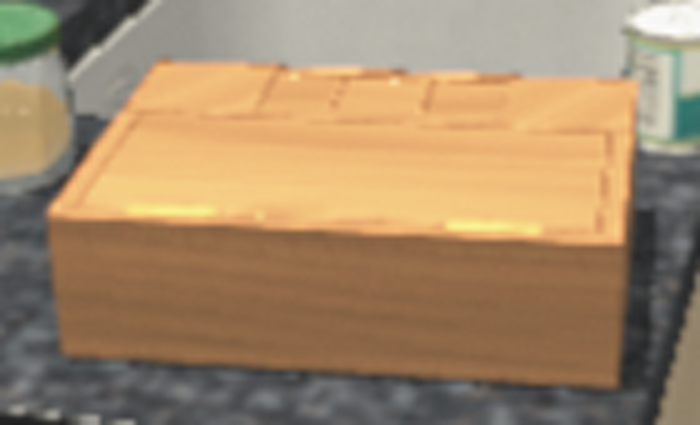

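The crop shows the lid seam running from (252,100) to (340,468). The recess is on the rail at about (295–415,170–370). Two cross seams, at about y = 235 and y = 304, mark a likely catch near the recess centre. Now I'll convert these to positions.

Run:
```python
from workcell import cams
from h import *
im=cams.get_image("top");s=cams.get_image("side")
T=lambda c,o:np.array(c)/5-0.4+np.array(o)
tc=T([[70,130],[350,66],[446,460],[157,528]],[230,140])  # hinge-far, rail-far, rail-near, hinge-near
sc=T([[50,216],[160,62],[637,80],[625,243]],[215,180])
a=onz(im,tc,.075);b=onz(s,sc,.075)
print(np.round(a,4));print(np.round(b,4))
# triangulate
for i in range(4):
    o1,d1=ray(im,tc[i:i+1]);o2,d2=ray(s,sc[i:i+1])
    A=np.c_[d1[0],-d2[0]];k=np.linalg.lstsq(A,o2-o1,rcond=None)[0]
    p,q=o1+d1[0]*k[0],o2+d2[0]*k[1];print(np.round((p+q)/2,4),np.linalg.norm(p-q).round(4))
# fit rigid rectangle: box frame xy of the corners
B=np.array([[87.5,-125],[-87.5,-125],[-87.5,125],[87.5,125]])/1000
def fit(W):
    mb,mw=B.mean(0),W.mean(0);H=(B-mb).T@(W-mw);U,S,V=np.linalg.svd(H);R=V.T@U.T
    return R,mw-R@mb,np.linalg.norm((B@R.T+mw-R@mb)-W,axis=1)
for W in (a[:,:2],b[:,:2],(a+b)[:,:2]/2):
    R,t,e=fit(W);print("yaw",np.degrees(np.arctan2(R[1,0],R[0,0])).round(2),"c",t.round(4),"res",e.round(4), "recess",(R@[-.0585,0]+t).round(4))
R,t,e=fit(a[:,:2])
seam=T([[305,240],[385,228],[320,310],[405,297],[295,183],[375,170],[330,370],[415,355]],[230,140])
print("top seams box",(np.round(((onz(im,seam,.073)[:,:2]-t)@R)*1000,1)).tolist())
R,t,e=fit(b[:,:2])
seam=T([[340,80],[332,117],[432,82],[422,122],[277,72],[258,108],[520,78],[510,125]],[215,180])
print("side seams box",(np.round(((onz(s,seam,.073)[:,:2]-t)@R)*1000,1)).tolist())
for n,uv,z in (("tin",(353,231),.072),("caps",(211,228),.015),("spoon",(428,224),0)): print(n,onz(im,[uv],z).round(3))
```

```text
[[0.6476 0.4079 0.075 ]
 [0.6677 0.2354 0.075 ]
 [0.4216 0.2055 0.075 ]
 [0.4016 0.3776 0.075 ]]
[[0.644  0.4143 0.075 ]
 [0.666  0.2424 0.075 ]
 [0.4216 0.2081 0.075 ]
 [0.398  0.3807 0.075 ]]
[0.648  0.4081 0.0716] 0.0013
[0.6689 0.2355 0.0718] 0.0005
[0.4218 0.2055 0.0739] 0.0002
[0.4001 0.3776 0.0734] 0.0033
yaw 96.86 c [0.5346 0.3066] res [0.0008 0.0017 0.0009 0.0018] recess [0.5416 0.2485]
yaw 97.77 c [0.5324 0.3114] res [0.0008 0.0022 0.0012 0.0014] recess [0.5403 0.2534]
yaw 97.32 c [0.5335 0.309 ] res [0.0008 0.002  0.001  0.0016] recess [0.541 0.251]
top seams box [[-35.9, -24.7], [-84.1, -20.6], [-35.1, 19.1], [-86.1, 23.3], [-37.9, -60.5], [-86.5, -57.0], [-32.8, 55.8], [-83.7, 58.8]]
side seams box [[-76.9, -27.0], [-31.6, -22.8], [-79.1, 20.0], [-30.2, 21.6], [-84.0, -61.0], [-38.5, -60.9], [-88.7, 64.1], [-30.9, 64.3]]
tin [[0.412 0.105 0.072]]
caps [[0.48  0.533 0.015]]
spoon [[ 0.415 -0.135  0.   ]]
```

```bash
cat >> h.py <<'E'
from scipy.spatial.transform import Rotation as Ro
YAW=np.radians(97.1); C0=np.array([.5415,.2490])  # recess centre
bx=np.array([np.cos(YAW),np.sin(YAW)]); by=np.array([-np.sin(YAW),np.cos(YAW)])
CB=C0+.0585*bx
def b2w(x,y): return CB+x*bx+y*by
def goal(st,p,yaw_of_tooly):
    """tool-axes shift and turn to tool pointing down with tool y at the world yaw"""
    R=Ro.from_rotvec(st["orientation"]); ty=np.array([np.cos(yaw_of_tooly),np.sin(yaw_of_tooly),0]); z=np.array([0,0,-1.])
    G=Ro.from_matrix(np.c_[np.cross(ty,z),ty,z])
    return R.inv().apply(np.asarray(p)-st["eef_pos"]),(R.inv()*G).as_rotvec()
E
python3 - <<'E'
from workcell import status
from h import *
st=status.sense();R=Ro.from_rotvec(st["orientation"]);print(R.as_matrix().round(3))
c=b2w(-.0585,-.0013)
for a in (YAW+np.pi/2,YAW-np.pi/2):
    print(c,[v.round(4) for v in goal(st,[*c,.20],a)])
E
```

```text
[[ 0.925  0.381 -0.   ]
 [ 0.381 -0.925  0.001]
 [ 0.    -0.001 -1.   ]]
[0.54279003 0.24916068] [array([ 0.5968, -0.5984,  0.0454]), array([-5.0000e-04,  5.0000e-04,  1.8377e+00])]
[0.54279003 0.24916068] [array([ 0.5968, -0.5984,  0.0454]), array([-4.0000e-04, -5.0000e-04, -1.3039e+00])]
```

>>> send_rows:
  plan:
    - [[0.035, -0.035, 0, 0, 0, 0, 0], [0.035, -0.035, 0, 0, 0, 0, 0], [0.035, -0.035, 0, 0, 0, 0, 0], [0.035, -0.035, 0, 0, 0, 0, 0], [0.035, -0.035, 0, 0, 0, 0, 0]]

```text
t: 0.92
eef_pos: [0.3145, -0.3017, 0.2453]
orientation: [3.082, 0.609, 0.0]
contact_force: [1.5, 0.7, 0.3]
width: -0.005
```

>>> send_rows:
  plan:
    - [[0.035, -0.035, 0, 0, 0, 0, 0], [0.035, -0.035, 0, 0, 0, 0, 0], [0.035, -0.035, 0, 0, 0, 0, 0], [0.035, -0.035, 0, 0, 0, 0, 0], [0.035, -0.035, 0, 0, 0, 0, 0]]

```text
t: 1.55
eef_pos: [0.4097, -0.0732, 0.2455]
orientation: [3.081, 0.61, 0.001]
contact_force: [0.2, -0.0, 0.8]
width: 0.002
```

>>> send_rows:
  plan:
    - [[0.035, -0.035, 0, 0, 0, 0, 0], [0.035, -0.035, 0, 0, 0, 0, 0], [0.035, -0.035, 0, 0, 0, 0, 0], [0.035, -0.035, 0, 0, 0, 0, 0], [0.035, -0.035, 0, 0, 0, 0, 0]]

```text
t: 2.17
eef_pos: [0.5049, 0.1554, 0.2453]
orientation: [3.081, 0.61, 0.001]
contact_force: [0.6, -1.0, 1.0]
width: -0.002
```

>>> send_rows:
  plan:
    - [[0.035, -0.035, 0, 0, 0, -0.18, 0], [0, 0, 0, 0, 0, -0.18, 0], [0, 0, 0, 0, 0, -0.18, 0], [0, 0, 0, 0, 0, -0.18, 0], [0, 0, 0, 0, 0, -0.18, 0]]

```text
t: 2.8
eef_pos: [0.5234, 0.1995, 0.2452]
orientation: [-2.504, -1.897, 0.0]
contact_force: [0.0, 0.1, 0.0]
width: 0.003
```

Run:
```python
from workcell import status
from h import *
st=status.sense();print(st)
c=b2w(-.0585,-.0013)
print([v.round(4) for v in goal(st,[*c,.12],YAW-np.pi/2)])
```

```text
{'t': 2.8, 'qpos': array([ 1.48436912e-01,  1.20413643e-01,  1.63927435e+00, -1.46882921e-05,
        1.38213790e+00,  4.22429301e-01]), 'joint_velocities': array([-5.82804259e-05, -1.54208003e-03,  7.51348600e-04,  5.85167136e-04,
       -1.75314433e-04, -1.42766621e+00]), 'joint_efforts': array([ 5.00221434e-02, -3.79852223e+01, -3.31276667e+01,  2.09582766e-03,
        1.11789584e-03,  1.50518451e+00]), 'eef_pos': array([0.52340625, 0.19949739, 0.24518578]), 'orientation': array([-2.50392441e+00, -1.89719367e+00,  3.32384685e-04]), 'contact_force': array([0.03529756, 0.06925221, 0.00092094]), 'ft_torque': array([ 0.09788817, -0.06837424, -0.04949209]), 'width': 0.003330734271317852}
[array([0.0531, 0.0052, 0.1252]), array([-2.000e-04,  1.000e-04, -3.979e-01])]
```

>>> send_rows:
  plan:
    - [[0, 0, 0.03, 0, 0, -0.18, 0], [0, 0, 0.03, 0, 0, -0.18, 0], [0, 0, 0.02, 0, 0, -0.036, 0], [0, 0, 0, 0, 0, 0, 0]]

```text
t: 3.3
eef_pos: [0.5221, 0.1992, 0.1634]
orientation: [-2.088, -2.344, 0.005]
contact_force: [-0.0, -0.6, 0.2]
width: 0.002
```

Run:
```python
from workcell import status
from h import *
st=status.sense()
c=b2w(-.0585,-.0013)
print(st["eef_pos"],[v.round(4) for v in goal(st,[*c,.12],YAW-np.pi/2)])
```

```text
[0.52206819 0.19923176 0.16344839] [array([0.0472, 0.0265, 0.0433]), array([-0.0042,  0.0001, -0.0084])]
```

>>> send_rows:
  plan:
    - [[0.024, 0.013, 0.01, 0, 0, -0.008, 0], [0.023, 0.0135, 0.02, 0, 0, 0, 0], [0, 0, 0.01, 0, 0, 0, 0], [0, 0, 0, 0, 0, 0, 0]]

```text
t: 3.8
eef_pos: [0.5437, 0.2488, 0.1251]
orientation: [-2.08, -2.354, 0.002]
contact_force: [-0.3, -0.1, -1.0]
width: -0.001
```

Run:
```python
from workcell import status,cams
from h import *
st=status.sense()
c=b2w(-.0585,-.0013)
print(st["eef_pos"],st["contact_force"],[v.round(4) for v in goal(st,[*c,.12],YAW-np.pi/2)])
s=cams.get_image("side");t=cams.get_image("top")
a=cv2.resize(s["pixels"][120:260,200:360],None,fx=4,fy=4,interpolation=cv2.INTER_CUBIC)
cv2.imwrite("pics/hov_s.png",a[:,:,::-1])
a=cv2.resize(t["pixels"][130:260,230:370],None,fx=4,fy=4,interpolation=cv2.INTER_CUBIC)
cv2.imwrite("pics/hov_t.png",a[:,:,::-1])
```

```text
[0.54373231 0.24882252 0.12511599] [-0.26131673 -0.09023045 -0.95041222] [array([ 0.0005, -0.0009,  0.0051]), array([-0.0012,  0.0005, -0.0002])]
```

View pics/hov_s.png

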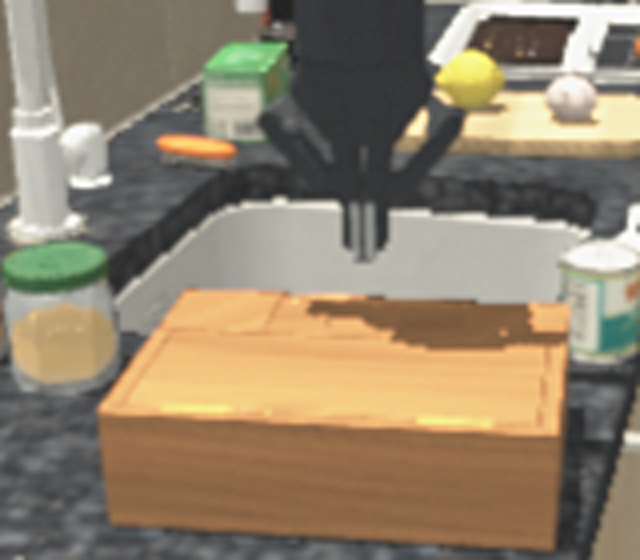

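View pics/hov_t.png

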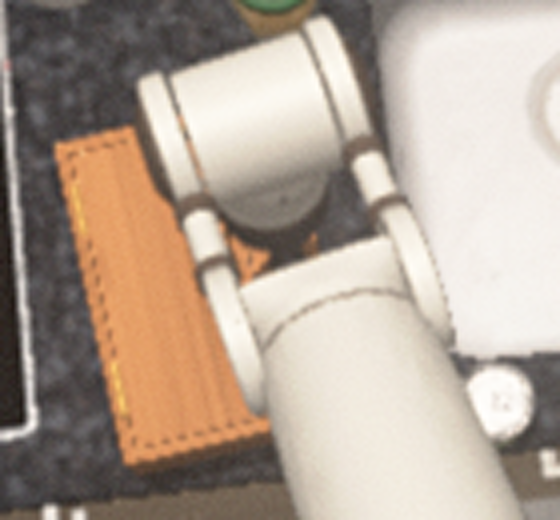

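The hover pictures show the closed fingertips over the rail in line with the recess, with the tip at about (362,258) in the side crop. I'll lower in small steps and watch the force.

>>> send_rows:
  plan:
    - [[0.0005, -0.001, 0.016, 0, 0, 0, 0], [0, 0, 0.014, 0, 0, 0, 0], [0, 0, 0.003, 0, 0, 0, 0], [0, 0, 0, 0, 0, 0, 0]]

```text
t: 4.4
eef_pos: [0.5428, 0.2495, 0.0918]
orientation: [-2.079, -2.354, 0.001]
contact_force: [-0.4, -1.0, 0.5]
width: 0.002
```

>>> send_rows:
  plan:
    - [[0, 0, 0.002, 0, 0, 0, 0], [0, 0, 0, 0, 0, 0, 0]]

```text
t: 4.65
eef_pos: [0.5433, 0.2497, 0.0905]
orientation: [2.079, 2.355, 0.001]
contact_force: [1.1, -0.1, -0.3]
width: -0.004
```

>>> send_rows:
  plan:
    - [[0, 0, 0.0015, 0, 0, 0, 0], [0, 0, 0, 0, 0, 0, 0]]

```text
t: 4.9
eef_pos: [0.543, 0.2497, 0.0887]
orientation: [-2.079, -2.355, 0.0]
contact_force: [0.1, 0.2, -0.1]
width: -0.002
```

>>> send_rows:
  plan:
    - [[0, 0, 0.0015, 0, 0, 0, 0], [0, 0, 0, 0, 0, 0, 0]]

```text
t: 5.15
eef_pos: [0.543, 0.2497, 0.0872]
orientation: [-2.079, -2.355, 0.0]
contact_force: [0.5, -0.3, 0.2]
width: 0.003
```

>>> send_rows:
  plan:
    - [[0, 0, 0.0015, 0, 0, 0, 0], [0, 0, 0, 0, 0, 0, 0]]

```text
t: 5.4
eef_pos: [0.5431, 0.2497, 0.0859]
orientation: [2.08, 2.355, -0.0]
contact_force: [-0.6, -1.1, 1.4]
width: 0.004
```

>>> send_rows:
  plan:
    - [[0, 0, 0.0015, 0, 0, 0, 0], [0, 0, 0, 0, 0, 0, 0]]

```text
t: 5.65
eef_pos: [0.5432, 0.2497, 0.0842]
orientation: [2.079, 2.355, 0.0]
contact_force: [0.6, -0.1, 1.7]
width: 0.003
```

>>> send_rows:
  plan:
    - [[0, 0, 0.0015, 0, 0, 0, 0], [0, 0, 0, 0, 0, 0, 0]]

```text
t: 5.9
eef_pos: [0.5432, 0.2497, 0.0829]
orientation: [2.079, 2.355, 0.0]
contact_force: [-0.8, 0.5, 3.6]
width: -0.001
```

The floor gives: the tips are about 4 mm below it against roughly 3.6 N, which fits the catch spring. I'll press slightly further.

>>> send_rows:
  plan:
    - [[0, 0, 0.001, 0, 0, 0, 0], [0, 0, 0, 0, 0, 0, 0]]

```text
t: 6.15
eef_pos: [0.5432, 0.2497, 0.0819]
orientation: [2.079, 2.355, 0.0]
contact_force: [-1.3, -0.0, 3.9]
width: 0.001
```

Run:
```python
from workcell import cams
from h import *
s=cams.get_image("side")
a=cv2.resize(s["pixels"][120:260,200:360],None,fx=4,fy=4,interpolation=cv2.INTER_CUBIC)
cv2.imwrite("pics/press_s.png",a[:,:,::-1])
```

```text
(no output)
```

View pics/press_s.png

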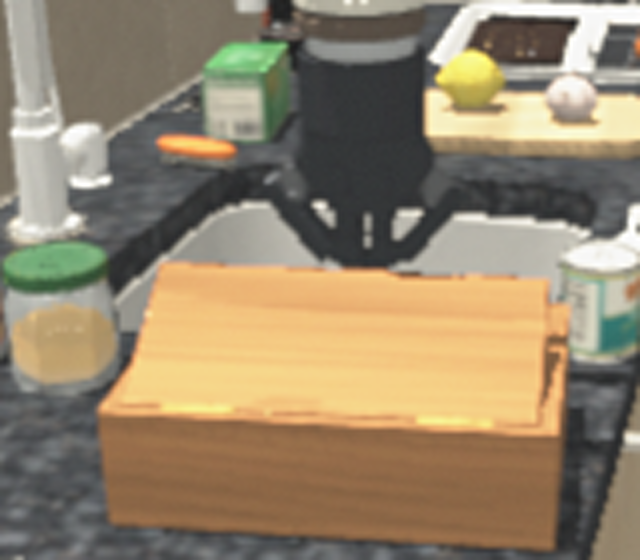

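The lid is already rising; its free edge is at about (350,270). I'll hold briefly while it springs up.

>>> send_rows:
  plan:
    - [[0, 0, 0, 0, 0, 0, 0], [0, 0, 0, 0, 0, 0, 0], [0, 0, 0, 0, 0, 0, 0], [0, 0, 0, 0, 0, 0, 0], [0, 0, 0, 0, 0, 0, 0]]

```text
t: 6.82
eef_pos: [0.5432, 0.2497, 0.0819]
orientation: [2.079, 2.355, 0.0]
contact_force: [-0.8, 0.3, 4.3]
width: 0.001
```

>>> send_rows:
  plan:
    - [[0, 0, 0, 0, 0, 0, 0], [0, 0, 0, 0, 0, 0, 0], [0, 0, 0, 0, 0, 0, 0], [0, 0, 0, 0, 0, 0, 0]]

```text
t: 7.32
eef_pos: [0.5432, 0.2497, 0.0819]
orientation: [2.079, 2.355, 0.0]
contact_force: [-0.3, 0.1, 2.9]
width: 0.003
```

Run:
```python
from workcell import cams
from h import *
s=cams.get_image("side")
a=cv2.resize(s["pixels"][120:260,200:360],None,fx=4,fy=4,interpolation=cv2.INTER_CUBIC)
cv2.imwrite("pics/ajar_s.png",a[:,:,::-1])
```

```text
(no output)
```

View pics/ajar_s.png

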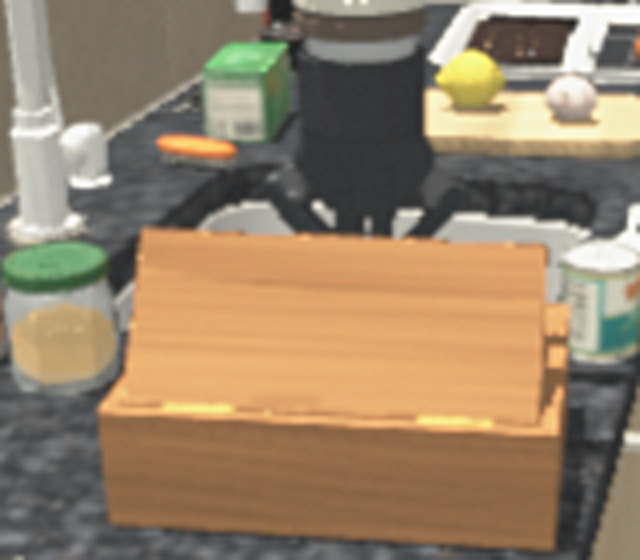

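Run:
```python
from workcell import cams,status
from h import *
s=cams.get_image("side")
for th in (.6,.7,.8,.9,.95,1.0):
    x=.0775-.1*np.cos(th);z=.075+.1*np.sin(th)
    print(th,((proj(s,[*b2w(x,0),z])-[200,120])*4).round(0),((proj(s,[*b2w(x,-.1145),z])-[200,120])*4).round(0),((proj(s,[*b2w(x,.1145),z])-[200,120])*4).round(0))
a=cv2.resize(s["pixels"][120:260,200:360],None,fx=4,fy=4,interpolation=cv2.INTER_CUBIC)
cv2.imwrite("pics/ajar_s2.png",a[:,:,::-1])
st=status.sense()
print([b2w(-.045,.08)],st["t"],[v.round(4) for v in goal(st,[*b2w(-.0585,.08),.134],YAW-np.pi/2)])
```

```text
0.6 [[350. 257.]] [[157. 249.]] [[549. 265.]]
0.7 [[348. 248.]] [[153. 240.]] [[548. 256.]]
0.8 [[346. 240.]] [[148. 232.]] [[548. 248.]]
0.9 [[343. 234.]] [[144. 226.]] [[548. 242.]]
0.95 [[341. 231.]] [[141. 223.]] [[547. 240.]]
1.0 [[340. 229.]] [[138. 221.]] [[547. 238.]]
[array([0.46044483, 0.25250836])] 7.425 [array([-0.0005, -0.0817, -0.0522]), array([ 0.0002, -0.    ,  0.0001])]
```

The lid edge reads about 0.87–0.95 rad, so it is ajar. I'll let go of the catch by lifting straight up, then move 80 mm towards the robot end to clear the steel strip.

>>> send_rows:
  plan:
    - [[0, 0, -0.01, 0, 0, 0, 0], [0, 0, -0.02, 0, 0, 0, 0], [0, 0, -0.02, 0, 0, 0, 0], [0, 0, -0.017, 0, 0, 0, 0], [0, 0, 0, 0, 0, 0, 0]]

```text
t: 8.05
eef_pos: [0.5444, 0.25, 0.1513]
orientation: [2.078, 2.353, 0.005]
contact_force: [-0.2, -0.5, -0.1]
width: 0.0
```

>>> send_rows:
  plan:
    - [[0, -0.025, 0, 0, 0, 0, 0], [0, -0.03, 0, 0, 0, 0, 0], [0, -0.026, 0, 0, 0, 0, 0], [0, 0, 0, 0, 0, 0, 0], [0, 0, 0, 0, 0, 0, 0]]

```text
t: 8.68
eef_pos: [0.4634, 0.2397, 0.1488]
orientation: [2.079, 2.354, 0.001]
contact_force: [0.1, 0.0, 0.3]
width: -0.001
```

Run:
```python
from workcell import cams,status
from h import *
s=cams.get_image("side")
a=cv2.resize(s["pixels"][100:260,200:380],None,fx=4,fy=4,interpolation=cv2.INTER_CUBIC)
cv2.imwrite("pics/up_s.png",a[:,:,::-1])
st=status.sense()
d=st["eef_pos"][:2]-CB
print("TCP box",d@bx,d@by,st["eef_pos"],st["contact_force"])
```

```text
TCP box -0.058156267540655095 0.07838634909318368 [0.46367224 0.23965243 0.14890005] [ 0.92866246 -0.14083155 -0.16581304]
```

View pics/up_s.png

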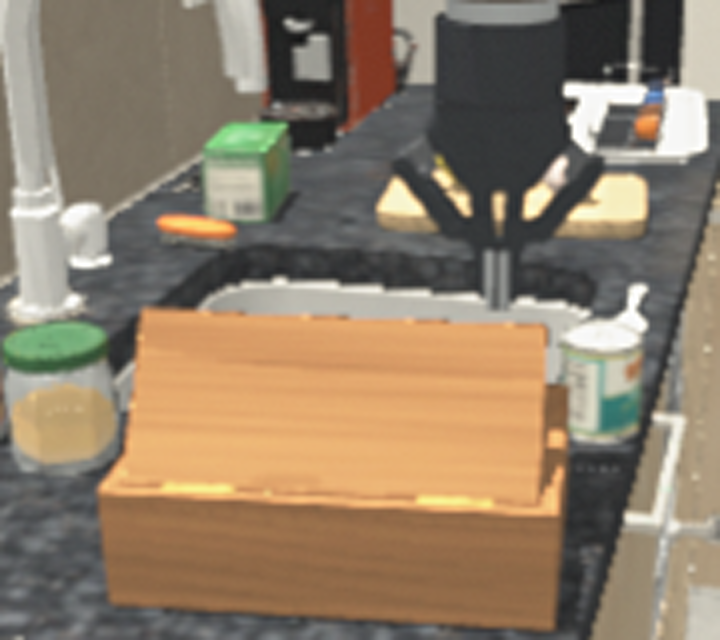

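The catch is released and the lid stays ajar, with its edge at about (345,317). I'll lower 8 mm so the tips are well under the lid edge, then push in the box's +x direction (tool +x).

>>> send_rows:
  plan:
    - [[0.01, 0, 0.004, 0, 0, 0, 0], [0.015, 0, 0.004, 0, 0, 0, 0], [0.015, 0, 0, 0, 0, 0, 0], [0.01, 0, 0, 0, 0, 0, 0], [0.005, 0, 0, 0, 0, 0, 0]]

```text
t: 9.35
eef_pos: [0.4558, 0.2951, 0.1409]
orientation: [2.078, 2.356, 0.0]
contact_force: [-0.7, -0.2, -0.0]
width: 0.005
```

>>> send_rows:
  plan:
    - [[0.006, 0, 0, 0, 0, 0, 0], [0.006, 0, 0, 0, 0, 0, 0], [0.006, 0, 0, 0, 0, 0, 0], [0.006, 0, 0, 0, 0, 0, 0]]

```text
t: 9.85
eef_pos: [0.453, 0.3184, 0.1409]
orientation: [-2.08, -2.355, -0.0]
contact_force: [0.9, -1.3, 1.4]
width: 0.001
```

Run:
```python
from workcell import cams,status
from h import *
s=cams.get_image("side")
a=cv2.resize(s["pixels"][100:260,200:380],None,fx=4,fy=4,interpolation=cv2.INTER_CUBIC)
cv2.imwrite("pics/push1.png",a[:,:,::-1])
st=status.sense()
d=st["eef_pos"][:2]-CB
print("TCP box",d@bx,d@by,st["eef_pos"],st["contact_force"])
```

```text
TCP box 0.021965751358361863 0.07937038097970184 [0.45279255 0.31903844 0.14083109] [-0.00516917 -0.15166222  0.00982109]
```

View pics/push1.png

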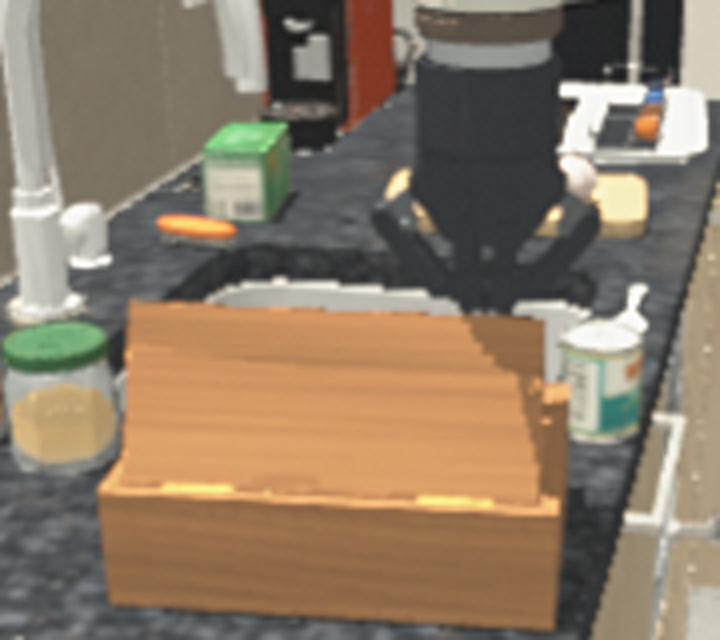

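The lid is turning with the fingers; its far edge has moved to about (130,303) and the force stays near zero. I'll keep pushing.

>>> send_rows:
  plan:
    - [[0.006, 0, 0, 0, 0, 0, 0], [0.006, 0, 0, 0, 0, 0, 0], [0.006, 0, 0, 0, 0, 0, 0], [0.006, 0, 0, 0, 0, 0, 0]]

```text
t: 10.4
eef_pos: [0.4526, 0.3425, 0.1469]
orientation: [2.077, 2.352, 0.007]
contact_force: [-10.4, -10.9, 36.3]
width: 0.001
```

>>> send_rows:
  plan:
    - [[0.005, 0, 0, 0, 0, 0, 0], [0.005, 0, 0, 0, 0, 0, 0], [0.005, 0, 0, 0, 0, 0, 0], [0, 0, 0, 0, 0, 0, 0]]

```text
t: 10.9
eef_pos: [0.4497, 0.3581, 0.1433]
orientation: [2.078, 2.354, 0.008]
contact_force: [0.2, -0.7, 0.2]
width: -0.001
```

Run:
```python
from workcell import cams,status
from h import *
s=cams.get_image("side")
a=cv2.resize(s["pixels"][100:260,200:380],None,fx=4,fy=4,interpolation=cv2.INTER_CUBIC)
cv2.imwrite("pics/push2.png",a[:,:,::-1])
st=status.sense()
d=st["eef_pos"][:2]-CB
print("TCP box",d@bx,d@by,st["eef_pos"],st["contact_force"])
```

```text
TCP box 0.060613553974687824 0.07885802323023651 [0.44852405 0.35745322 0.141705  ] [ 0.00140037 -0.30673856 -1.01322874]
```

View pics/push2.png

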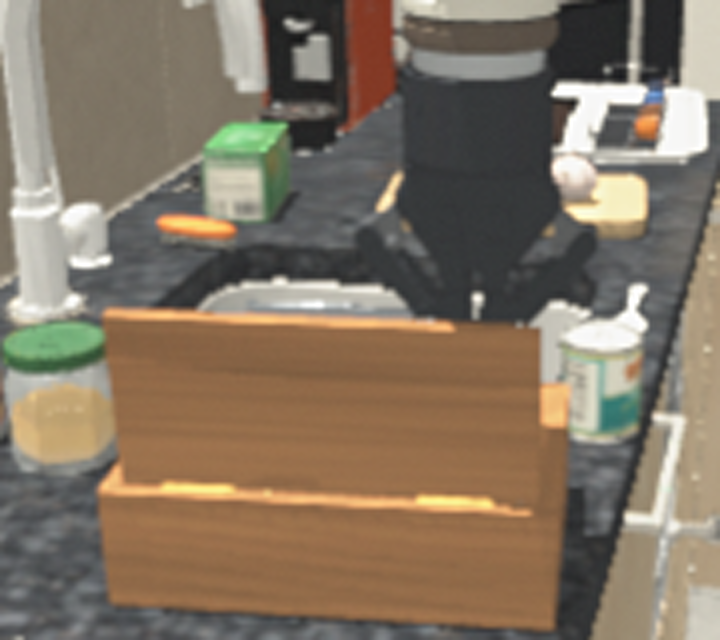

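There was a spike during that push: 36 N vertically, with the TCP lifted 6 mm, because the lid edge caught under the gripper above the fingers. It has cleared and the force is back to about 0. The lid is now just past upright. I'll raise the fingers before going on so that only the tips touch.

>>> send_rows:
  plan:
    - [[0, 0, -0.006, 0, 0, 0, 0], [0, 0, -0.006, 0, 0, 0, 0], [0.003, 0, 0, 0, 0, 0, 0], [0, 0, 0, 0, 0, 0, 0]]

```text
t: 11.45
eef_pos: [0.4476, 0.3599, 0.1527]
orientation: [-2.079, -2.355, 0.0]
contact_force: [0.5, -0.5, 0.3]
width: -0.002
```

>>> send_rows:
  plan:
    - [[0.004, 0, 0, 0, 0, 0, 0], [0.004, 0, 0, 0, 0, 0, 0], [0, 0, 0, 0, 0, 0, 0]]

```text
t: 11.82
eef_pos: [0.4466, 0.368, 0.1527]
orientation: [-2.079, -2.355, 0.0]
contact_force: [-0.6, -0.3, 0.4]
width: -0.002
```

Run:
```python
from workcell import cams,status
from h import *
s=cams.get_image("side")
a=cv2.resize(s["pixels"][100:260,200:380],None,fx=4,fy=4,interpolation=cv2.INTER_CUBIC)
cv2.imwrite("pics/push3.png",a[:,:,::-1])
st=status.sense()
d=st["eef_pos"][:2]-CB
print("TCP box",d@bx,d@by,st["eef_pos"],st["contact_force"])
for th in (1.5,1.57,1.65,1.75,1.8,1.9):
    x=.0775-.1*np.cos(th);z=.075+.1*np.sin(th)
    print(th,((proj(s,[*b2w(x,-.1145),z])-[200,100])*4).round(0),((proj(s,[*b2w(x,.1145),z])-[200,100])*4).round(0))
```

```text
TCP box 0.07116704897455617 0.07940046609053666 [0.44668134 0.36785874 0.15271072] [-0.15056862  0.17710528  0.0965426 ]
1.5 [[108. 304.]] [[543. 321.]]
1.57 [[104. 308.]] [[542. 326.]]
1.65 [[ 99. 314.]] [[541. 332.]]
1.75 [[ 93. 323.]] [[540. 342.]]
1.8 [[ 89. 328.]] [[539. 347.]]
1.9 [[ 84. 340.]] [[538. 360.]]
```

View pics/push3.png

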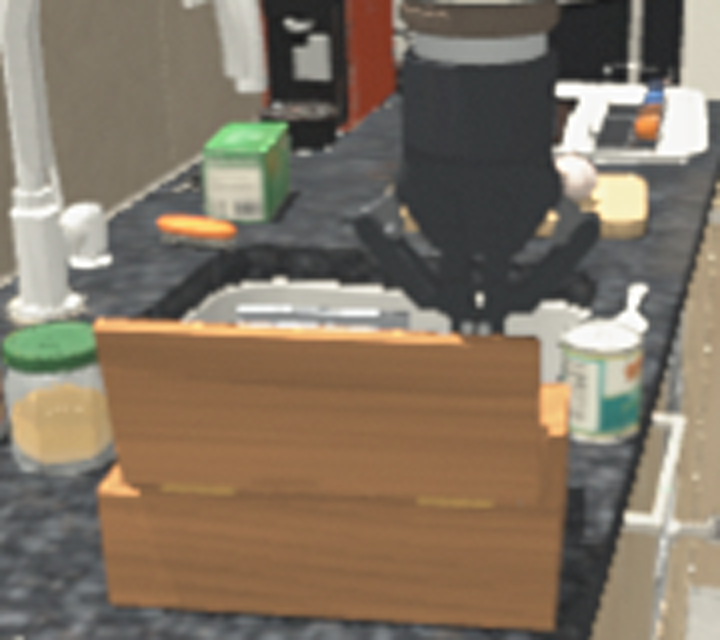

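The lid stands at about 1.7 rad, with its far edge at (97,322). I'll continue gently towards the stop.

>>> send_rows:
  plan:
    - [[0.003, 0, 0, 0, 0, 0, 0], [0.003, 0, 0, 0, 0, 0, 0], [0, 0, 0, 0, 0, 0, 0]]

```text
t: 12.25
eef_pos: [0.446, 0.3738, 0.1528]
orientation: [-2.079, -2.355, -0.0]
contact_force: [-1.0, 0.3, -0.3]
width: 0.001
```

>>> send_rows:
  plan:
    - [[0.003, 0, 0, 0, 0, 0, 0], [0, 0, 0, 0, 0, 0, 0]]

```text
t: 12.5
eef_pos: [0.4456, 0.3768, 0.1528]
orientation: [-2.079, -2.355, -0.0]
contact_force: [0.2, 0.1, -1.0]
width: -0.0
```

Run:
```python
from workcell import cams,status
from h import *
s=cams.get_image("side")
a=cv2.resize(s["pixels"][100:260,200:380],None,fx=4,fy=4,interpolation=cv2.INTER_CUBIC)
cv2.imwrite("pics/push4.png",a[:,:,::-1])
st=status.sense()
d=st["eef_pos"][:2]-CB
print("TCP box",d@bx,d@by,st["eef_pos"],st["contact_force"])
```

```text
TCP box 0.08004553068985194 0.07935569320131373 [0.44562838 0.37667467 0.1528107 ] [ 0.57846444 -0.7546139   0.59150563]
```

View pics/push4.png

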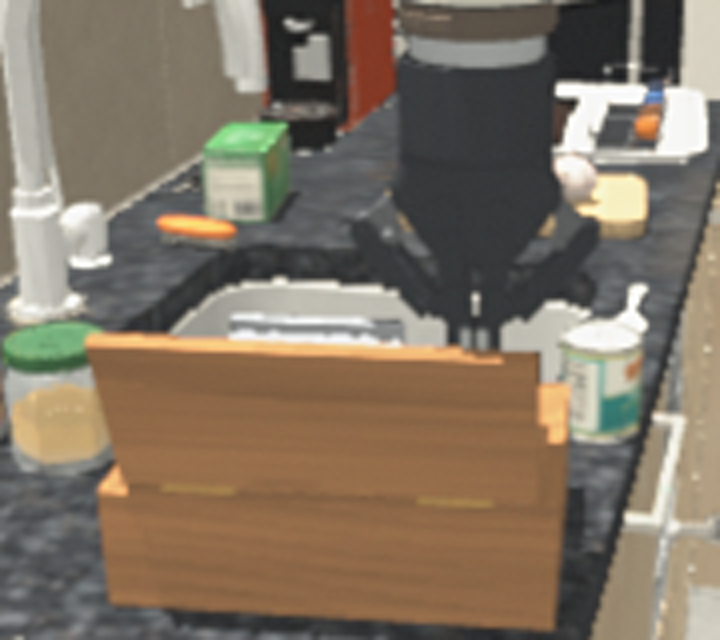

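>>> send_rows:
  plan:
    - [[0.002, 0, 0, 0, 0, 0, 0], [0, 0, 0, 0, 0, 0, 0]]

```text
t: 12.8
eef_pos: [0.4454, 0.3786, 0.1528]
orientation: [2.079, 2.355, -0.0]
contact_force: [0.0, 0.4, -0.3]
width: -0.0
```

>>> send_rows:
  plan:
    - [[-0.005, 0, 0, 0, 0, 0, 0], [-0.02, 0, 0, 0, 0, 0, 0], [-0.03, 0, 0, 0, 0, 0, 0], [-0.03, 0, -0.01, 0, 0, 0, 0], [0, 0, -0.03, 0, 0, 0, 0]]

```text
t: 13.42
eef_pos: [0.4549, 0.2908, 0.1913]
orientation: [-2.082, -2.35, 0.007]
contact_force: [0.7, 1.0, 0.7]
width: -0.001
```

Run:
```python
from workcell import cams,status
from h import *
s=cams.get_image("side")
a=cv2.resize(s["pixels"][100:260,200:380],None,fx=4,fy=4,interpolation=cv2.INTER_CUBIC)
cv2.imwrite("pics/back.png",a[:,:,::-1])
st=status.sense()
d=st["eef_pos"][:2]-CB
print("TCP box",d@bx,d@by,st["eef_pos"],st["contact_force"])
```

```text
TCP box -0.004754413190636804 0.0776383665558052 [0.45781394 0.29273725 0.19718066] [2.59153285 1.52781221 3.3486645 ]
```

View pics/back.png

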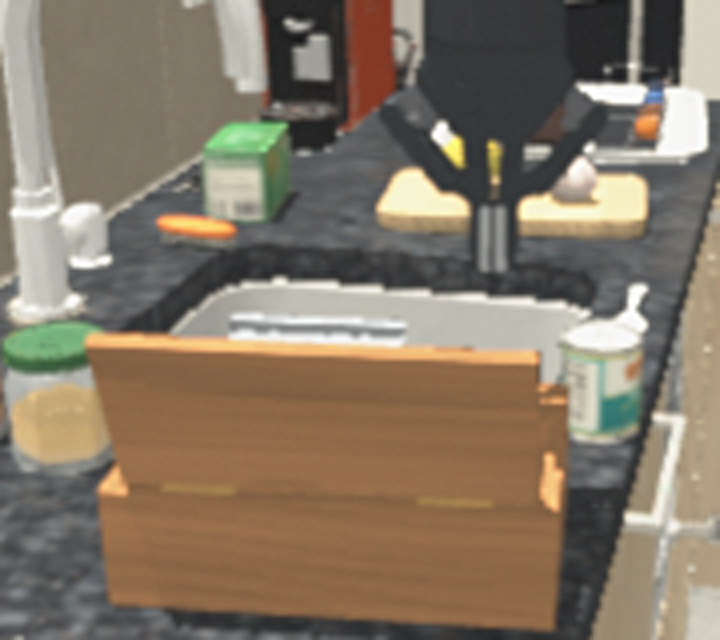

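The lid leans back by itself, with its far edge at (87,338), which is about 1.88 rad. I'll withdraw the arm clear and look again.

>>> send_rows:
  plan:
    - [[-0.03, 0, -0.03, 0, 0, 0, 0], [-0.05, 0, -0.02, 0, 0, 0, 0], [-0.05, -0.02, 0, 0, 0, 0, 0], [-0.05, -0.02, 0, 0, 0, 0, 0], [-0.04, 0, 0, 0, 0, 0, 0]]

```text
t: 14.1
eef_pos: [0.4423, 0.0686, 0.2427]
orientation: [2.08, 2.353, -0.0]
contact_force: [0.6, 0.5, 0.2]
width: -0.002
```

>>> send_rows:
  plan:
    - [[-0.05, 0, 0, 0, 0, 0, 0], [-0.05, 0, 0, 0, 0, 0, 0], [-0.04, 0, 0, 0, 0, 0, 0], [0, 0, 0, 0, 0, 0, 0], [0, 0, 0, 0, 0, 0, 0]]

```text
t: 14.72
eef_pos: [0.4603, -0.0678, 0.2426]
orientation: [-2.08, -2.354, -0.0]
contact_force: [1.3, 0.0, -1.0]
width: 0.0
```

Run:
```python
from workcell import cams,status
from h import *
s=cams.get_image("side");t=cams.get_image("top")
cv2.imwrite("pics/end_s.png",s["pixels"][:,:,::-1]);
cv2.imwrite("pics/end_t.png",t["pixels"][:,:,::-1])
a=cv2.resize(t["pixels"][130:260,220:350],None,fx=4,fy=4,interpolation=cv2.INTER_CUBIC)
cv2.imwrite("pics/end_tc.png",a[:,:,::-1])
st=status.sense();print(st["t"],st["eef_pos"],st["contact_force"])
```

```text
14.825 [ 0.46045376 -0.06712211  0.24266829] [ 0.19042122 -0.24703815 -0.29909465]
```

View pics/end_s.png

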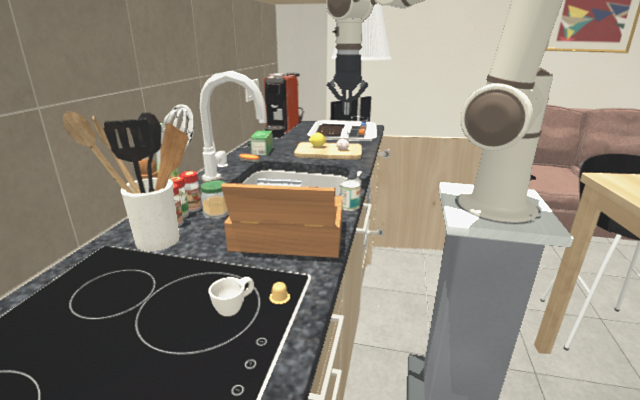

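View pics/end_t.png

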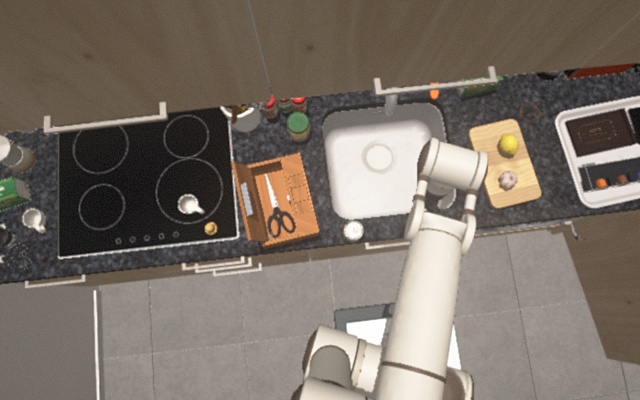

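View pics/end_tc.png

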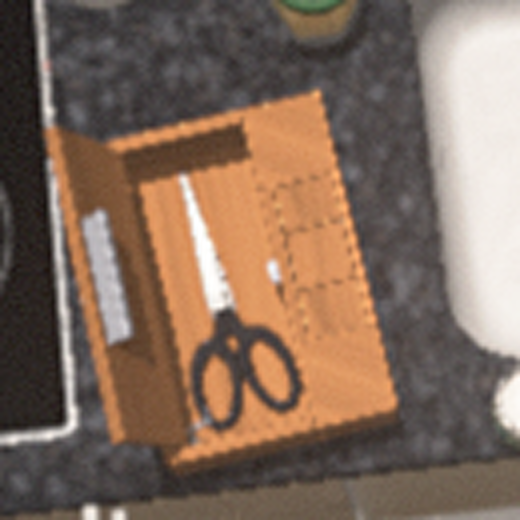

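The final pictures show the lid standing open, the scissors lying inside at about (275,210), the tin still at (353,230) and the capsule still at (211,228). The arm is clear of everything, so I'll hand in.

```bash
python3 -c "
from workcell import ctrl
print(ctrl.close_job())"
```

```text
the job is handed in; nothing more can be done
None
```

The box is open and handed in at about 14.8 s: the lid leans back by itself at roughly 1.85–1.9 rad, with the arm well clear and touching nothing.

- **Catch:** I found its seams in the pictures, close to the recess centre. It gave about 5 mm under the closed fingertips at around 4 N. The lid sprang ajar to about 0.9 rad.
- **Lid:** I let go of the catch, then pushed the underside of the lid with the fingers, beside the steel strip, until it was near its stop. After I backed away it stayed there in the pictures.
- **Surroundings:** In the last pictures the tin and capsule are where they started, and the scissors lie inside the box. The teaspoon was partly hidden by the arm, so I did not check it fully, but nothing went near it.
- **What went wrong:** Partway through the push the lid edge caught under the gripper just above the fingers. The reading was 36 N vertically and about 39 N in all, just under the 40 N limit, and the tool was lifted 6 mm. It cleared on the next move, and I raised the fingers before continuing. I only read the force at the end of each move, so a brief higher peak cannot be ruled out.

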